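# Reset the length stop of the bench cut-off unit

## Task

The small grey cut-off unit on the bench needs its length stop moved. First pull the isolator knob on top of the motor housing up until it clicks out; then lift the spring plunger on the sliding stop, slide the stop along the rail to the hole beside the tall pointed flag and let the plunger drop fully into that hole; last, push the isolator knob all the way back in. Do not move the stop while the isolator knob is in, and leave the loose things on the bench where they lie.

Things in the scene. Friction and masses are not known exactly. Their poses are not given: they have to be found in the camera images.
- cutoff_unit: Grey bench cut-off unit, fixed; base 110 (own x) x 235 (own y) x 12 mm, origin at its underside's centre, own y along the rail towards the motor housing (98 x 66 mm, top 80 mm high, own y 46 to 112). Rail: square 22 mm steel tube along own y at own x 25, top 61 mm high, five 10.5 mm holes in it at own y -80, -55, -30, -5, 20. Disc with guard (75 mm high) and stock trough at own x -22.
- length_stop (a joint): Slide (m) of the aluminium length stop, a 34 x 32 mm saddle on the rail carrying the plunger, along the unit's own y: 0 = plunger over the middle hole, where it starts locked; holes at -0.050, -0.025, 0, 0.025, 0.050; travel -0.058 to 0.058. About 1 N of friction, stays where left; about 1 mm of play when locked.
- plunger_grip (a point): Centre of the black cylindrical plunger knob on top of the length stop: 22 mm across, 20 mm high, upright, on the rail's axis; below it a 16 mm steel barrel, its top 14 mm under this point when the plunger is down. The point is 104 mm high with the plunger down and rises with it; lifting it draws the 8 mm round-nosed pin out of the hole.
- plunger (a joint): Plunger lift (m): 0 = pin fully down in a hole (start), 0.010 = pin resting on the rail between holes, 0.016 = end of travel. A spring pushes it down, 4 N at 0, 8 N at 0.016. Lift 0.012 or more to slide the stop. Let go within about 3 mm of a hole's centre, it drops in by itself.
- wanted_hole (a point): Mouth of the wanted hole, on the rail's axis at the rail's top (61 mm high). The flag that marks it is a pointed upright steel plate 10 mm wide (18 mm near its tip, 77 mm high) on the base plate behind the rail, 24 mm from the rail's axis towards own +x. Low round steel studs, 10 mm across, stand beside the three other free holes.
- isolator_grip (a point): Centre of the black round isolator knob on top of the motor housing: 26 mm across, 16 mm high, at own x -15, y 79 of the unit. The point is 100 mm high with the knob in, 112 mm with it out; the knob's top is 8 mm above it. Under it a steel collar 20 mm across reaches up to 90 mm.
- isolator (a joint): Isolator knob travel upward, m: 0 = fully in (start), 0.012 = fully out. A ball detent snaps it to one end or the other from the half-way point (0.006); pulling or pushing it takes about 6 N
- tweezers_a: bystander: loose steel tweezers 135 mm long, lying in front of the unit; origin at the middle of the underside
- loupe: bystander: loose eye loupe 22 mm across, 14 mm high, off the rail end of the unit; origin at the middle of the underside
- silver_ring: bystander: loose finger ring 21 x 24 x 5 mm, off the rail end of the unit; origin at the middle of the underside
- flux_jar: bystander: loose amber jar with black lid, 48 mm across, 57 mm high, behind the unit; origin at the middle of the underside

How it is judged:
By the outcome, as a careful person would: the job done as asked, in the order asked, and still so for the second after the job is handed in, with the robot touching nothing.
It also fails if it takes over 45 s, if anything falls off the work surface, if the arm or the gripper's body presses on something with over 40 N, if the wrist force passes 120 N, or if a joint passes its speed limit or range.

## Robot

A 6-joint arm with a two-finger parallel gripper is mounted at the origin on a cart in front of the work surface, level with it; the furniture and walls round the work are solid. World frame = base frame: x ahead of the robot, y to its left, z up, the work surface at z = 0. Lengths are in m, angles in rad, forces in N, time in s.
With the tool pointing down it reaches from about 0.25 to 0.775 m from the base axis. Payload 4 kg.
Tool frame: the origin (TCP) lies midway between the tips of the shut fingers; the grasp point (between the pads) lies 19 mm behind it (robot.tcp_to_grasp is the distance from the TCP to the grasp point, in m); z points along the fingers, y is the line along which they close (so a half turn about z gives the same grasp; the last joint's range is limited). The gripper opens to 94 mm and grips with 3 to 60 N. Pads are 16 mm wide; open, the fingers measure 119 mm over their backs; the gripper's body (75 mm by 177 mm) begins 78 mm behind the grasp point.
Start: joints at [-1.375, 0.087, 1.371, -0, 1.684, -0.103], TCP at [0.162, -0.526, 0.206] pointing down, gripper open.
Joint ranges: [-3.1, 3.1], [-0.76, 2.03], [0.27, 2.55], [-1.08, 4.22], [0.17, 2.65], [-2.57, 2.57]. Speed limits (rad/s): [2.79, 2.79, 3.14, 3.14, 3.14, 3.14].

## Interface

Orientations are given as [roll, pitch, yaw] about the fixed x, y, z axes, in that order (R = Rz(yaw) Ry(pitch) Rx(roll)).
In Python, from bench import robot, viewer gives the robot as it stands. The module is installed in compiled form; this text tells all that it offers.
- The arm moves only by the shell command python3 -m handwheel 'ROWS' [OPENING]. ROWS is JSON, a list of rows, each a list of 6 numbers: the shift along the tool's x, y, z in units of 0.2 m (1.0 is 0.2 m), then the turn, a rotation vector about the tool's x, y, z in units of 30 degrees (1.0 is 30 degrees). In form: [[x, y, z, wx, wy, wz], ...]. A call has 1 to 10 rows; each row is the pose to reach, as a shift and turn from the pose commanded when the call began, along the tool's axes at that moment; what a row does not reach only later rows make up. A row lasts 1/12 s, in which the tool goes at most 41.7 mm and 7.16 degrees, less where a joint would pass 70% of its speed; a pose out of reach is approached as far as the arm can. A call with a number of a shift or a turn outside -1 to 1 is refused whole. A call with a gripper value outside its range is refused whole. OPENING is the gripper's target within -1 to 1 (shut at 1, half-way at 0, fully open at -1), set as the call begins (- or left out, the last holds). The fingers move at their own pace and stop on an object; the grip force is fixed at half the most. Time passes only in rows, so rows that repeat a pose let the fingers close. It gives the time, the measured TCP pose, the force, the opening and the grip force at its end, in the units of the state.
- robot.get_obs(): the state, without advancing time (a new reading comes with each control period).
- viewer.snapshot(name): name is "side" or "top" or "wrist"; returns the picture (420x560x3 uint8, red, green, blue); there is no depth.
- viewer.calibration(name): a dict with "fx", "fy", "cx", "cy" (pixels), "R" (3x3) and "t" (3): a world point X has camera coordinates R X + t. Camera axes: x right, y down, z forward; pixel columns grow to the right and rows downward; lengths in m; the calibration is good to about 2 mm. A picture is of the moment at which its call begins: read the wrist's pose just before it. calibration takes no time and is no camera call; for the wrist camera it gives the pose at the moment of the call.
- robot.close_job(): hands the job in; it is judged then, once.
The state is a dict: "time": time; "joint_positions": joint angles; "qvel": joint speeds; "joint_torque": joint torques, N m; "tool_pos": TCP position; "ee_rot": TCP orientation; "wrist_force": force on the tool from outside, world axes, zero at the start; "wrist_torque": the same for the moment, N m; "width": finger opening in m; "finger_force": force on a finger pad.
Only numpy, scipy, OpenCV 4.12 (cv2) and the standard library are available. Lean on these libraries where they do the work, as an engineer would, in place of code of your own. Each camera call takes 0.05 s, during which the arm holds its last target. There are 200 camera calls.

## Working session

There is one attempt and no reset: what is moved stays moved. The work goes in short steps, Python scripts to look and compute and a shell command to move; the robot and the scene stay as the last step left them, time stands still between calls to the robot, and variables do not carry over. Pictures are saved under pics/ and viewed, at most 10 in all, crops included, and the job is handed in when it is done.

```bash
mkdir -p pics
python3 - <<'E'
from bench import robot, viewer
import cv2, numpy as np
for n in("top","side"):
    cv2.imwrite(f"pics/{n}0.png",viewer.snapshot(n)[:,:,::-1]); c=viewer.calibration(n)
    R=np.array(c["R"]);print(n,c["fx"],c["cx"],c["cy"],(-R.T@np.array(c["t"])).round(3),R.round(2).tolist())
o=robot.get_obs();print(o["time"],o["tool_pos"],o["ee_rot"],o["width"],robot.tcp_to_grasp)
E
```

```text
top 509.17481718043297 283.35200519621964 211.8627100179601 [ 0.432 -0.175  1.012] [[-0.03, -1.0, -0.02], [-0.99, 0.03, -0.12], [0.12, 0.01, -0.99]]
side 522.9723874092364 281.02066999737957 212.0242105662557 [ 0.536 -0.849  0.677] [[1.0, -0.02, -0.0], [-0.02, -0.66, -0.75], [0.01, 0.75, -0.66]]
0.1 [ 0.16180994 -0.52515109  0.20442208] [-3.13962046e+00 -2.41291536e-04  2.98766951e-01] 0.0938362112252498 0.0188
```

View pics/top0.png

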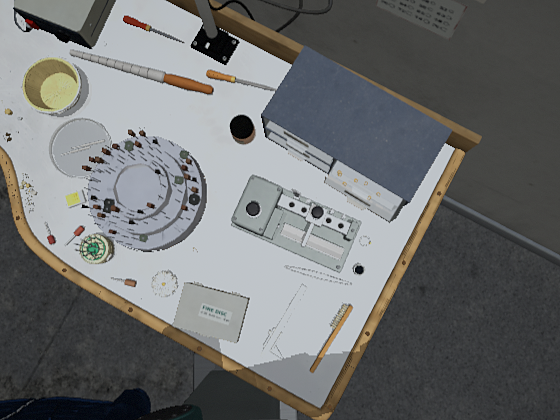

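View pics/side0.png

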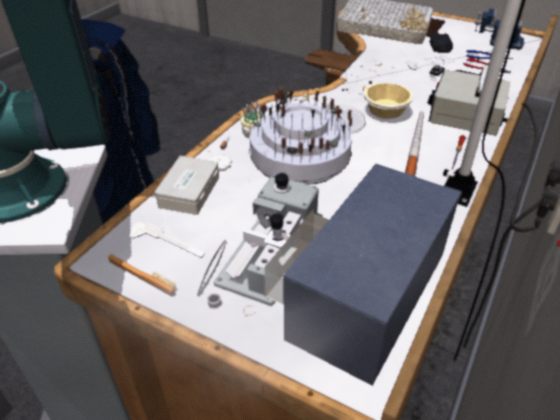

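The top view shows the isolator knob at about (253,209) and the plunger knob at about (317,212). In the side view they are at about (282,181) and (277,222). A tall blue box stands close behind the rail. I'll enlarge the unit to find the flag.

Run:
```python
import cv2, numpy as np
t=cv2.imread("pics/top0.png")[165:285,225:385]; s=cv2.imread("pics/side0.png")[165:305,205:325]
t=cv2.resize(t,None,fx=5,fy=5,interpolation=cv2.INTER_CUBIC)[:600,:800]; cv2.imwrite("pics/tc.png",t)
cv2.imwrite("pics/sc.png",cv2.resize(s,None,fx=4,fy=4,interpolation=cv2.INTER_CUBIC))
```

```text
(no output)
```

View pics/tc.png

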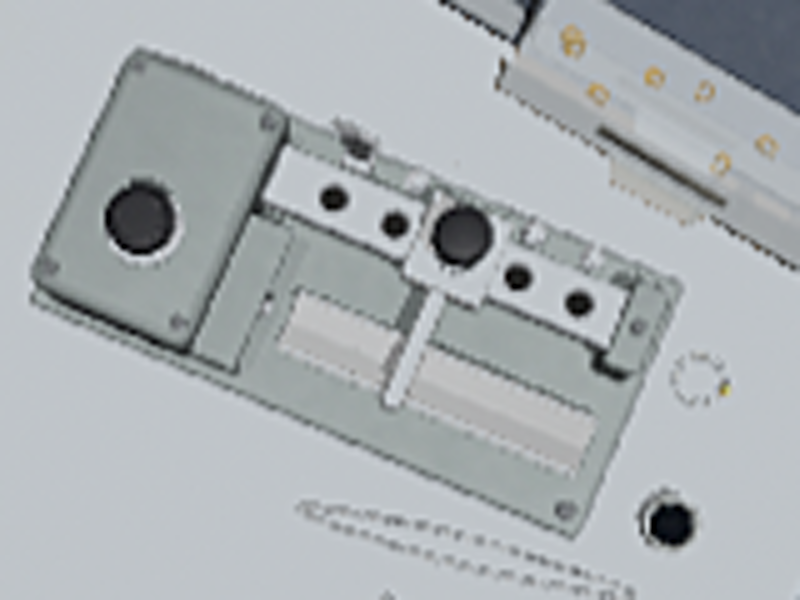

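View pics/sc.png

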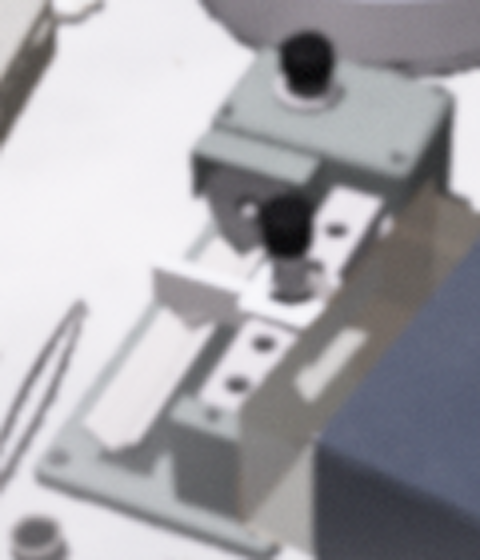

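The enlarged top view shows the flag at crop (350,140). It stands beside the rail hole next to the motor at crop (333,198), so the target is slide +0.050. Light studs stand beside the other three free holes. Next I'll compute the poses and the height of the box.

```bash
cat > h.py <<'E'
from bench import robot, viewer
import cv2, numpy as np
def ray(c,p):
    R=np.array(c["R"]);t=np.array(c["t"])
    d=R.T@np.array([(p[0]-c["cx"])/c["fx"],(p[1]-c["cy"])/c["fy"],1]);return -R.T@t,d
def onz(c,p,z):
    o,d=ray(c,p);return o+d*(z-o[2])/d[2]
def tri(c1,p1,c2,p2):
    o,d=ray(c1,p1);q,e=ray(c2,p2)
    s=np.linalg.lstsq(np.c_[d,-e],q-o,rcond=None)[0];a,b=o+s[0]*d,q+s[1]*e
    return (a+b)/2,np.linalg.norm(a-b)
def dark(im,x0,x1,y0,y1,th=75):
    m=(im[y0:y1,x0:x1].max(2)<th).astype(np.uint8)
    n,l,st,ce=cv2.connectedComponentsWithStats(m)
    i=1+np.argmax(st[1:,4]);return ce[i]+[x0,y0],st[i].tolist()
E
python3 - <<'E'
from h import *
T=viewer.calibration("top");S=viewer.calibration("side")
t=cv2.imread("pics/top0.png");s=cv2.imread("pics/side0.png")
ti,a=dark(t,240,266,196,222);tp,b=dark(t,305,328,202,224);si,_=dark(s,270,295,172,190);sp,_=dark(s,266,288,212,233)
print(ti,a,tp,b,si,sp)
I=onz(T,ti,.106);P=onz(T,tp,.112);print("iso",I,tri(T,ti,S,si));print("pl",P,tri(T,tp,S,sp))
# unit frame: holes
h=lambda x,y:(225+x/5,165+y/5)
H=[onz(T,h(*p),.061)for p in((578,304),(518,278),(395,225),(333,198))]
for q in H:print("hole",q.round(4))
d=H[3]-H[0];print("rail len",np.linalg.norm(d),"yaw of own y",np.arctan2(d[1],d[0]))
e=I-P;print(np.linalg.norm(e),np.hypot(40,109))
f=np.arctan2(e[1],e[0])-np.arctan2(109,-40);f+=np.pi/2;print("yaw own y by knobs",f)
print("flag",onz(T,h(350,140),.07))
for n,p,q in(("boxL",(263,118),(383,170)),("boxfarR",(449,125),(460,190)),("boxfar",(300,48),(460,190)),("near",(449,125),(385,362))):print(n,tri(T,p,S,q))
E
```

```text
[252.59477124 208.20915033] [6, 5, 14, 15, 153] [316.76851852 211.60185185] [6, 4, 12, 13, 108] [281.56410256 180.28205128] [276.44711538 220.01923077]
iso [ 0.55104127 -0.10861774  0.106     ] (array([ 0.55121627, -0.10804595,  0.09682172]), np.float64(0.0020512811798915776))
pl [ 0.54074898 -0.22311431  0.112     ] (array([ 0.54051928, -0.22353336,  0.10585715]), np.float64(0.0019386475196894054))
hole [ 0.5188 -0.2694  0.061 ]
hole [ 0.5293 -0.2474  0.061 ]
hole [ 0.5507 -0.202   0.061 ]
hole [ 0.5616 -0.179   0.061 ]
rail len 0.10004249155248683 yaw of own y 1.1290375323849182
0.11511470256429811 116.1077086157504
yaw own y by knobs 1.1294312543771994
flag [ 0.58207245 -0.18595198  0.07      ]
boxL (array([ 0.71674031, -0.13251581,  0.13280703]), np.float64(0.015112317002261915))
boxfarR (array([ 0.68540168, -0.41617128,  0.31181999]), np.float64(0.10090088539205413))
boxfar (array([ 0.83354111, -0.20217851,  0.14461141]), np.float64(0.003501124496260834))
near (array([ 0.68658438, -0.47491328,  0.08816203]), np.float64(0.022224770347139943))
```

```bash
cat >> h.py <<'E'
from scipy.spatial.transform import Rotation as Ro
O=np.array([.541,-.2233]); X=np.array([np.cos(-.4415),np.sin(-.4415)]); Y=np.array([-X[1],X[0]])
def U(x,y): return O+X*(x-25)/1000+Y*(y+30)/1000   # unit mm -> world xy
def go(x,y,z,yaw=-.4415):
    o=robot.get_obs();R=Ro.from_euler("xyz",o["ee_rot"])
    d=R.inv().apply(np.array([x,y,z])-o["tool_pos"])/.2
    w=(R.inv()*Ro.from_euler("xyz",[np.pi,0,yaw])).as_rotvec(degrees=True)/30
    print("t",o["time"],"pos",o["tool_pos"].round(4),"w",round(o["width"],4),"F",np.round(o["wrist_force"],1),"need",d.round(3),w.round(3))
E
python3 -m handwheel '[[0.2,-0.11,0,0,0,0],[0.4,-0.23,0,0,0,0],[0.6,-0.34,0,0,0,0],[0.8,-0.46,0,0,0,0],[1,-0.57,0,0,0,0],[1,-0.57,0,0,0,0]]' -1
python3 -m handwheel '[[0.2,-0.11,0,0,0,0],[0.4,-0.23,0,0,0,0],[0.6,-0.34,0,0,0,0],[0.8,-0.46,0,0,0,0],[1,-0.57,0,0,0,0],[1,-0.57,0,0,0,0]]'
python3 -m handwheel '[[0.1,-0.06,0,0,0,0.2],[0.2,-0.11,0,0,0,0.4],[0.3,-0.17,0,0,0,0.6],[0.4,-0.23,0,0,0,0.8],[0.47,-0.28,0,0,0,1],[0.47,-0.28,0,0,0,1]]'
python3 -c "
from h import *
print(U(25,-80),U(25,20),U(-15,79));go(*U(-15,79),.2)"
```

```text
time: 0.6
tool_pos: [0.3215, -0.3545, 0.2052]
ee_rot: [-3.14, -0.001, 0.302]
wrist_force: [0.4, -0.9, -0.4]
width: 0.0939
finger_force: 0.0
time: 1.1
tool_pos: [0.479, -0.1863, 0.2049]
ee_rot: [-3.14, -0.001, 0.303]
wrist_force: [-0.1, -1.0, 0.1]
width: 0.0939
finger_force: 0.0
time: 1.6
tool_pos: [0.5515, -0.1062, 0.2044]
ee_rot: [-3.14, 0.001, -0.223]
wrist_force: [0.4, -0.7, 0.7]
width: 0.094
finger_force: 0.0
[ 0.51963519 -0.26850559] [ 0.56236481 -0.17809441] [ 0.55141081 -0.10765998]
t 1.6 pos [ 0.5515 -0.1062  0.2044] w 0.094 F [ 0.4 -0.7  0.7] need [0.001 0.007 0.022] [-0.002  0.003  0.416]
```

```bash
python3 -m handwheel '[[0,0,0.06,0,0,0.2],[0,0,0.16,0,0,0.416],[0,0.007,0.27,0,0,0.416],[0,0.007,0.32,0,0,0.416],[0,0.007,0.32,0,0,0.416]]'
python3 - <<'E'
from h import *
go(*U(-15,79),.085)
cv2.imwrite("pics/w1.png",viewer.snapshot("wrist")[:,:,::-1]);c=viewer.calibration("wrist")
R=np.array(c["R"]);t=np.array(c["t"])
for x,y,z in((-15,79,.108),(25,-30,.114),(25,20,.061)):
    p=R@np.r_[U(x,y),z]+t;print((p[:2]/p[2]*c["fx"]+[c["cx"],c["cy"]]).round(1),p[2])
E
```

```text
time: 2.02
tool_pos: [0.5476, -0.1101, 0.1378]
ee_rot: [3.14, 0.007, -0.442]
wrist_force: [-0.3, 0.5, -0.9]
width: 0.0939
finger_force: 0.0
t 2.0167 pos [ 0.5476 -0.1101  0.1378] w 0.0939 F [-0.3  0.5 -0.9] need [ 0.014 -0.02   0.264] [ 0.003  0.014 -0.001]
[278.9 232.8] 0.2209840299491159
[452.9 174.3] 0.2057731012373349
[355.1 165.5] 0.2571150012428371
```

View pics/w1.png

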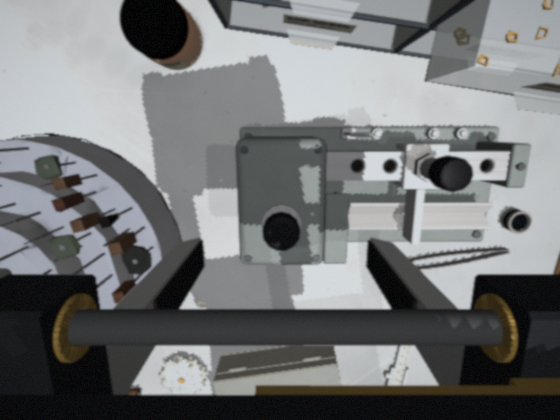

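The wrist view agrees with the estimates. The isolator knob is at (281,231) against a predicted (279,233), the plunger knob at (453,172) against (453,174), and the flag hole at (357,165) against (355,165). The transparent bin sits well back. I'll go down and grip the isolator.

```bash
python3 -m handwheel '[[0.01,-0.01,0,0,0,0],[0.014,-0.02,0.06,0,0.014,0],[0.014,-0.02,0.12,0,0.014,0],[0.014,-0.02,0.18,0,0.014,0],[0.014,-0.02,0.18,0,0.014,0],[0.014,-0.02,0.18,0,0.014,0]]'
python3 -c "
from h import *
go(*U(-15,79),.086)"
```

```text
time: 2.57
tool_pos: [0.5537, -0.1077, 0.1045]
ee_rot: [3.141, -0.005, -0.443]
wrist_force: [-1.1, -0.1, 0.8]
width: 0.0939
finger_force: 0.0
t 2.5667 pos [ 0.5537 -0.1077  0.1045] w 0.0939 F [-1.1 -0.1  0.8] need [-0.011  0.005  0.092] [ 0.001 -0.01  -0.002]
```

```bash
python3 -m handwheel '[[-0.005,0,0.04,0,0,0],[-0.006,0,0.09,0,0,0],[-0.006,0,0.09,0,0,0],[-0.006,0,0.09,0,0,0]]'
python3 -c "
from h import *
go(*U(-15,79),.086)"
```

```text
time: 2.9
tool_pos: [0.5527, -0.1071, 0.0864]
ee_rot: [3.141, -0.005, -0.443]
wrist_force: [0.7, -0.3, -0.2]
width: 0.0944
finger_force: 0.0
t 2.9 pos [ 0.5527 -0.1071  0.0864] w 0.0944 F [ 0.7 -0.3 -0.2] need [-0.005  0.005  0.002] [ 0.001 -0.01  -0.002]
```

```bash
python3 -m handwheel '[[-0.004,0.003,0,0,0,0],[-0.004,0.003,0,0,0,0],[-0.004,0.003,0,0,0,0],[-0.004,0.003,0,0,0,0],[-0.004,0.003,0,0,0,0],[-0.004,0.003,0,0,0,0],[-0.004,0.003,0,0,0,0],[-0.004,0.003,0,0,0,0]]' 1
python3 -m handwheel '[[0,0,0,0,0,0],[0,0,0,0,0,0],[0,0,0,0,0,0],[0,0,0,0,0,0]]'
```

```text
time: 3.57
tool_pos: [0.5524, -0.1075, 0.0875]
ee_rot: [3.142, -0.007, -0.443]
wrist_force: [-0.7, 0.2, -0.6]
width: 0.0441
finger_force: 0.0
time: 3.9
tool_pos: [0.5517, -0.109, 0.0874]
ee_rot: [3.138, -0.007, -0.443]
wrist_force: [-3.2, -4.7, 1.4]
width: 0.0252
finger_force: 30.0
```

```bash
python3 -m handwheel '[[0,0,-0.015,0,0,0],[0,0,-0.03,0,0,0],[0,0,-0.045,0,0,0],[0,0,-0.06,0,0,0],[0,0,-0.065,0,0,0],[0,0,-0.065,0,0,0],[0,0,-0.065,0,0,0]]'
```

```text
time: 4.48
tool_pos: [0.5516, -0.109, 0.0995]
ee_rot: [3.138, -0.007, -0.443]
wrist_force: [-0.5, -5.9, -3.0]
width: 0.0256
finger_force: 30.0
```

```bash
python3 -m handwheel '[[0,0,0,0,0,0],[0,0,0,0,0,0],[0,0,0,0,0,0],[0,0,0,0,0,0],[0,0,0,0,0,0],[0,0,-0.1,0,0,0],[0,0,-0.2,0,0,0],[0,0,-0.2,0,0,0],[0,0,-0.2,0,0,0]]' -1
python3 - <<'E'
from h import *
go(*U(25,-30),.14)
T=viewer.calibration("top");S=viewer.calibration("side");W=viewer.calibration("wrist")
s=viewer.snapshot("side");w=viewer.snapshot("wrist")
print("side iso",dark(s,270,295,166,192),"plunger",dark(s,266,288,212,233))
cv2.imwrite("pics/s2.png",cv2.resize(s[150:260,200:340,::-1],None,fx=5,fy=5))
cv2.imwrite("pics/w2.png",w[:,:,::-1])
for z in(.1,.112):
    p=np.array(S["R"])@np.r_[U(-15,79),z]+np.array(S["t"]);print(z,p[:2]/p[2]*S["fx"]+[S["cx"],S["cy"]])
E
```

```text
time: 5.23
tool_pos: [0.553, -0.1074, 0.1418]
ee_rot: [-3.141, -0.011, -0.442]
wrist_force: [0.0, 0.8, -0.9]
width: 0.0818
finger_force: 0.0
t 5.2333 pos [ 0.553  -0.1074  0.1418] w 0.0818 F [ 0.   0.8 -0.9] need [0.194 0.55  0.011] [-0.001 -0.02  -0.002]
side iso (array([281.83703704, 174.44444444]), [5, 2, 14, 14, 135]) plunger (array([276.72380952, 219.98095238]), [3, 0, 17, 18, 210])
0.1 [282.22722281 178.64841154]
0.112 [282.21699429 173.30982777]
```

View pics/s2.png

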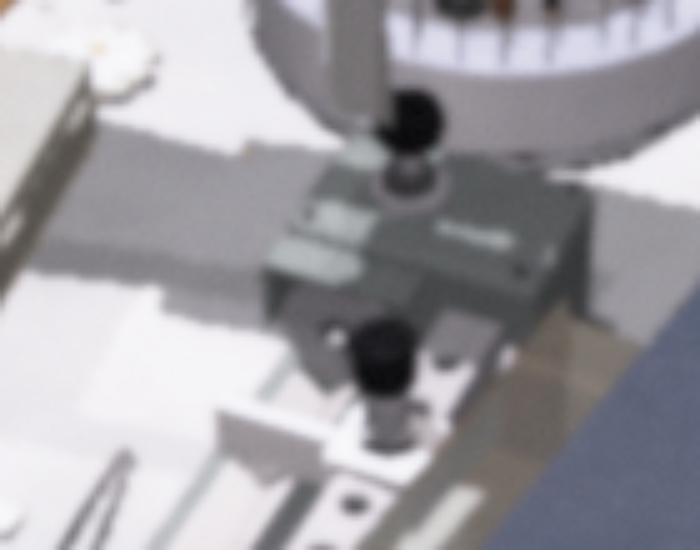

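The knob now stands off its collar and its image rose 5.8 px, where 12 mm of travel predicts 5.3 px. The isolator is out, so the plunger is next.

```bash
python3 -m handwheel '[[0.05,0.14,0,0,0,0],[0.1,0.28,0,0,0,0],[0.15,0.42,0,0,0,0],[0.19,0.55,0,0,0,0],[0.19,0.55,0,0,0,0],[0.19,0.55,0,0,0,0],[0.19,0.55,0,0,0,0]]'
python3 -c "
from h import *
go(*U(25,-30),.09)"
```

```text
time: 5.92
tool_pos: [0.5387, -0.2222, 0.1393]
ee_rot: [-3.141, -0.005, -0.443]
wrist_force: [0.3, 0.5, -0.4]
width: 0.0939
finger_force: 0.0
t 5.9167 pos [ 0.5387 -0.2222  0.1393] w 0.0939 F [ 0.3  0.5 -0.4] need [0.011 0.    0.247] [-0.002 -0.009 -0.002]
```

```bash
python3 -m handwheel '[[0.01,0,0.08,0,0,0],[0.01,0,0.16,0,0,0],[0.01,0,0.245,0,0,0],[0.01,0,0.245,0,0,0],[0.01,0,0.245,0,0,0]]'
python3 -c "
from h import *
go(*U(25,-30),.09)"
```

```text
time: 6.33
tool_pos: [0.5407, -0.2222, 0.0904]
ee_rot: [-3.141, -0.004, -0.441]
wrist_force: [-0.1, -0.1, 0.3]
width: 0.0935
finger_force: 0.0
t 6.3333 pos [ 0.5407 -0.2222  0.0904] w 0.0935 F [-0.1 -0.1  0.3] need [0.004 0.004 0.002] [-0.001 -0.008  0.001]
```

```bash
python3 -m handwheel '[[0.002,0.004,0,0,0,0],[0.002,0.004,0,0,0,0],[0.002,0.004,0,0,0,0],[0.002,0.004,0,0,0,0],[0.002,0.004,0,0,0,0],[0.002,0.004,0,0,0,0],[0.002,0.004,0,0,0,0],[0.002,0.004,0,0,0,0],[0.002,0.004,0,0,0,0],[0.002,0.004,0,0,0,0]]' 1
python3 -m handwheel '[[0,0,0,0,0,0],[0,0,0,0,0,0],[0,0,0,0,0,0],[0,0,0,0,0,0]]'
python3 -c "
from h import *
go(*U(25,20),.104)"
```

```text
time: 7.17
tool_pos: [0.5414, -0.225, 0.0917]
ee_rot: [3.141, -0.007, -0.443]
wrist_force: [0.1, 0.4, 0.4]
width: 0.0308
finger_force: 0.0
time: 7.5
tool_pos: [0.5414, -0.2249, 0.0917]
ee_rot: [3.142, -0.007, -0.443]
wrist_force: [0.5, -0.2, 1.0]
width: 0.0211
finger_force: 30.0
t 7.5 pos [ 0.5414 -0.2249  0.0917] w 0.0211 F [ 0.5 -0.2  1. ] need [-0.005 -0.256 -0.061] [ 0.    -0.014 -0.002]
```

```bash
python3 -m handwheel '[[0,0,-0.02,0,0,0],[0,0,-0.04,0,0,0],[0,0,-0.06,0,0,0],[0,0,-0.07,0,0,0],[0,0,-0.07,0,0,0],[0,0,-0.07,0,0,0]]'
python3 -c "
from h import *
go(*U(25,20),.1055)"
```

```text
time: 8.0
tool_pos: [0.5412, -0.2248, 0.1052]
ee_rot: [3.142, -0.007, -0.443]
wrist_force: [1.9, -0.0, -7.4]
width: 0.0213
finger_force: 30.0
t 8.0 pos [ 0.5412 -0.2248  0.1052] w 0.0213 F [ 1.9 -0.  -7.4] need [-0.005 -0.256 -0.001] [ 0.    -0.013 -0.002]
```

The lift is 13.5 mm at 7.4 N, which matches the spring. Now I'll slide the stop 50 mm.

```bash
python3 -m handwheel '[[0,-0.04,0,0,0,0],[0,-0.08,0,0,0,0],[0,-0.12,0,0,0,0],[0,-0.16,0,0,0,0],[0,-0.2,0,0,0,0],[0,-0.23,0,0,0,0],[0,-0.252,0,0,0,0],[0,-0.252,0,0,0,0],[0,-0.252,0,0,0,0]]'
python3 -c "
from h import *
go(*U(25,20),.1055)
p=robot.get_obs()['tool_pos'][:2];print((p-np.array([.5412,-.2248]))@Y,(p-np.array([.5412,-.2248]))@X)"
```

```text
time: 8.75
tool_pos: [0.5632, -0.1782, 0.1057]
ee_rot: [-3.14, -0.007, -0.442]
wrist_force: [2.5, -0.5, -8.0]
width: 0.0211
finger_force: 30.0
t 8.75 pos [ 0.5632 -0.1782  0.1057] w 0.0211 F [ 2.5 -0.5 -8. ] need [-0.004  0.001  0.001] [-0.002 -0.013 -0.   ]
0.05147677640555211 -3.663724406244642e-05
```

```bash
python3 -m handwheel '[[0,0.003,0,0,0,0],[0,0.003,0.02,0,0,0],[0,0.003,0.04,0,0,0],[0,0.003,0.06,0,0,0],[0,0.003,0.068,0,0,0],[0,0.003,0.068,0,0,0],[0,0.003,0.068,0,0,0]]'
python3 -m handwheel '[[0,0,0,0,0,0],[0,0,0,0,0,0],[0,0,0,0,0,0],[0,0,0,0,0,0],[0,0,0,0,0,0],[0,0,0,0,0,0],[0,0,-0.12,0,0,0],[0,0,-0.27,0,0,0],[0,0,-0.27,0,0,0],[0,0,-0.27,0,0,0]]' -1
python3 - <<'E'
from h import *
go(*U(-15,79),.15)
S=viewer.calibration("side")
s=viewer.snapshot("side")
print("plunger",dark(s,275,302,190,214))
for z in(.104,.114):
    p=np.array(S["R"])@np.r_[U(25,20),z]+np.array(S["t"]);print(z,p[:2]/p[2]*S["fx"]+[S["cx"],S["cy"]])
cv2.imwrite("pics/s3.png",cv2.resize(s[150:260,200:340,::-1],None,fx=5,fy=5))
E
```

```text
time: 9.33
tool_pos: [0.5626, -0.18, 0.0924]
ee_rot: [3.141, -0.007, -0.443]
wrist_force: [0.2, -0.4, -5.1]
width: 0.0211
finger_force: 30.0
time: 10.17
tool_pos: [0.5638, -0.1804, 0.1489]
ee_rot: [-3.142, -0.013, -0.443]
wrist_force: [0.1, 1.1, 0.4]
width: 0.0843
finger_force: 0.0
t 10.1667 pos [ 0.5638 -0.1804  0.1489] w 0.0843 F [0.1 1.1 0.4] need [-0.212 -0.302 -0.008] [-0.    -0.025 -0.002]
plunger (array([288.68987342, 203.91772152]), [8, 7, 13, 14, 158])
0.104 [289.6140751  202.36740212]
0.114 [289.66097544 197.82442266]
```

View pics/s3.png

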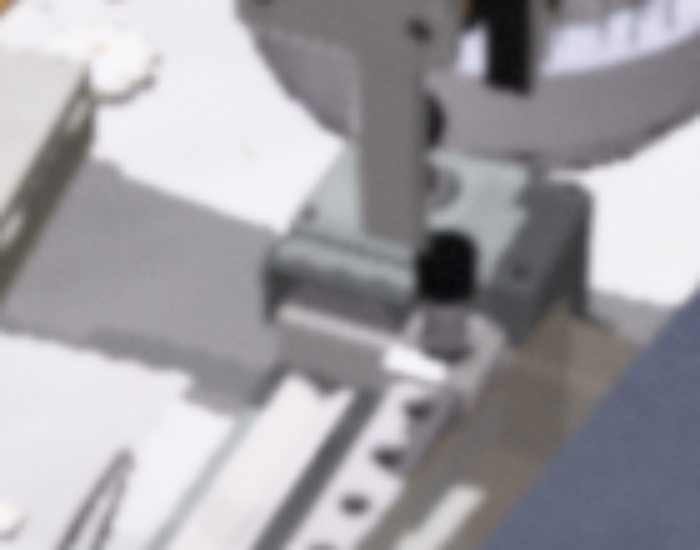

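The stop stands at the hole by the flag. The plunger knob is at row 204 against 202 predicted for "down" and 198 for "up", so it has dropped in. Now I'll shut the fingers and push the isolator knob down from above.

```bash
python3 -m handwheel '[[-0.06,-0.08,0,0,0,0],[-0.12,-0.17,0,0,0,0],[-0.18,-0.26,0,0,0,0],[-0.212,-0.3,0,0,0,0],[-0.212,-0.3,0,0,0,0],[-0.212,-0.3,0,0,0,0],[-0.212,-0.3,0,0,0,0],[-0.212,-0.3,0,0,0,0],[-0.212,-0.3,0,0,0,0],[-0.212,-0.3,0,0,0,0]]' 1
python3 -m handwheel '[[0,0,0,0,0,0],[0,0,0,0,0,0],[0,0,0,0,0,0],[0,0,0,0,0,0],[0,0,0,0,0,0]]'
python3 -c "
from h import *
go(*U(-15,79),.123)"
```

```text
time: 11.05
tool_pos: [0.5498, -0.1082, 0.1458]
ee_rot: [3.141, -0.007, -0.444]
wrist_force: [-0.5, -0.3, 0.9]
width: 0.029
finger_force: 0.0
time: 11.47
tool_pos: [0.5498, -0.1074, 0.1459]
ee_rot: [3.142, -0.007, -0.443]
wrist_force: [0.2, 0.3, -0.2]
width: 0.0002
finger_force: 0.0
t 11.4667 pos [ 0.5498 -0.1074  0.1459] w 0.0002 F [ 0.2  0.3 -0.2] need [ 0.007 -0.002  0.114] [ 0.    -0.014 -0.002]
```

```bash
python3 -m handwheel '[[0.005,0,0.05,0,0,0],[0.005,0,0.1,0,0,0],[0.005,0,0.12,0,0,0],[0.005,0,0.135,0,0,0],[0.005,0,0.15,0,0,0],[0.005,0,0.165,0,0,0],[0.005,0,0.175,0,0,0],[0.005,0,0.175,0,0,0]]'
python3 -m handwheel '[[0,0,0.01,0,0,0],[0,0,0.015,0,0,0],[0,0,0.015,0,0,0]]'
python3 -c "
from h import *
go(*U(-15,79),.108)"
```

```text
time: 12.13
tool_pos: [0.5507, -0.1079, 0.1099]
ee_rot: [3.141, -0.007, -0.443]
wrist_force: [1.1, -0.7, -0.6]
width: 0.0003
finger_force: 0.0
time: 12.38
tool_pos: [0.5512, -0.108, 0.1083]
ee_rot: [3.142, -0.008, -0.443]
wrist_force: [-0.3, 0.1, 2.5]
width: 0.0007
finger_force: 1.0
t 12.3833 pos [ 0.5512 -0.108   0.1083] w 0.0007 F [-0.3  0.1  2.5] need [ 0.    -0.002  0.002] [ 0.    -0.016 -0.002]
```

The knob snapped in and the tips now touch its top at 108 mm. I'll press slightly to be sure, then retreat and look.

```bash
python3 -m handwheel '[[0,0,0.006,0,0,0],[0,0,0.012,0,0,0],[0,0,0.012,0,0,0]]'
python3 -m handwheel '[[0,0,-0.1,0,0,0],[0,0,-0.3,0,0,0],[0,0,-0.5,0,0,0],[-0.2,0,-0.6,0,0,0],[-0.4,0,-0.6,0,0,0],[-0.6,0,-0.6,0,0,0],[-0.8,0,-0.6,0,0,0],[-0.9,0,-0.6,0,0,0],[-0.9,0,-0.6,0,0,0]]'
python3 - <<'E'
from h import *
T=viewer.calibration("top");S=viewer.calibration("side")
s=viewer.snapshot("side");t=viewer.snapshot("top")
print("side iso",dark(s,270,295,166,192),"pl",dark(s,275,302,190,214),"o",robot.get_obs()["wrist_force"])
a=cv2.resize(t[165:285,225:385,::-1],(400,300),interpolation=cv2.INTER_CUBIC);b=cv2.resize(s[150:290,200:330,::-1],(390,420),interpolation=cv2.INTER_CUBIC)
im=np.zeros((420,800,3),np.uint8);im[:300,:400]=a;im[:,405:795]=b;cv2.imwrite("pics/fin.png",im)
E
```

```text
time: 12.63
tool_pos: [0.5513, -0.1081, 0.1082]
ee_rot: [-3.142, -0.009, -0.443]
wrist_force: [-4.0, 0.9, 11.0]
width: 0.0005
finger_force: 5.1
time: 13.38
tool_pos: [0.385, -0.029, 0.2248]
ee_rot: [-3.141, -0.009, -0.441]
wrist_force: [0.6, 0.2, -0.3]
width: 0.0005
finger_force: 0.0
side iso (array([281.47798742, 180.18867925]), [5, 7, 13, 16, 159]) pl (array([288.87581699, 203.73856209]), [8, 7, 13, 14, 153]) o [0.85279625 0.30049246 0.74243564]
```

View pics/fin.png

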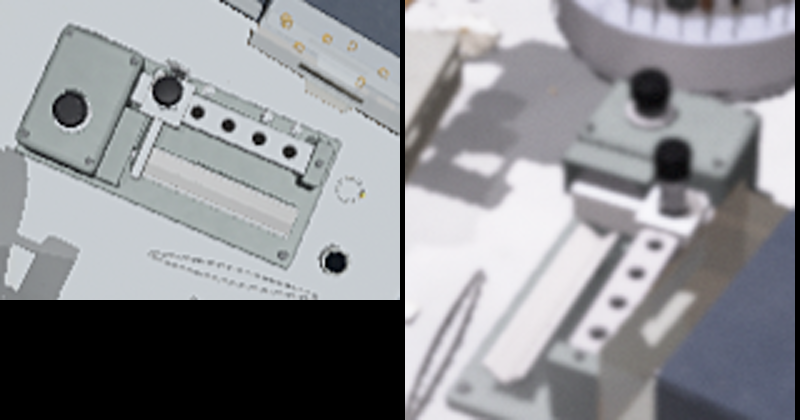

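Both knobs look right. The isolator is back at row 180.2, where it started, the stop is at the flag, and the loose things haven't moved. I'll check the plunger height once against its start value before handing in.

Run:
```python
from h import *
S=viewer.calibration("side");T=viewer.calibration("top")
f=lambda x,y,z:(lambda p:(p[:2]/p[2]*S["fx"]+[S["cx"],S["cy"]]).round(2))(np.array(S["R"])@np.r_[U(x,y),z]+np.array(S["t"]))
s0=cv2.imread("pics/side0.png")
print("start",dark(s0,266,290,207,235)[0]-f(25,-30,.104),"now",np.array([288.88,203.74])-f(25,20,.104))
t=viewer.snapshot("top");p,_=dark(t,280,304,190,215);q=onz(T,p,.112)[:2]-O;print("slide",q@Y,q@X)
```

```text
start [-0.79023697 -0.77374408] now [-0.73  1.37]
slide 0.04906051732565429 0.0010421098553339697
```

```bash
python3 -c "
from bench import robot
print(robot.close_job())"
```

```text
the job is handed in; nothing more can be done
None
```

The job is done and handed in: I pulled the isolator out, moved the stop to the hole beside the flag, let its plunger drop in and pushed the isolator back in, finishing at about 14 s with the loose things left where they lay.

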